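# Lift the wire guard and check a sleeve on the gauge pin

### The arm

A 6-joint arm with a two-finger parallel gripper is mounted at the origin on the work surface. World frame = base frame: x ahead of the robot, y to its left, z up, the work surface at z = 0. Lengths are in m, angles in rad, forces in N, time in s.
With the tool pointing down it reaches from about 0.35 to 0.975 m from the base axis. Payload 4.9 kg.
Tool frame: the origin (TCP) lies at the very end of the fingers, on their centre line; the grasp point (between the pads) lies 19 mm behind it (pinch_z is the distance from the TCP to the grasp point, in m); z points along the fingers, y is the line along which they close (so a half turn about z gives the same grasp; the last joint's range is limited). The gripper opens to 85 mm and grips with 20 to 120 N. Pads are 22 mm wide; open, the fingers measure 114 mm over their backs; the gripper's body (76 mm by 85 mm) begins 54 mm behind the grasp point. The pads swing forward as they close: fully open they stand 13 mm farther back than shut.
Start: joints at [-1.448, 0.053, 1.613, -0, 1.476, -0.119], TCP at [0.15, -0.607, 0.21] pointing down, gripper open.
Joint ranges: [-3.01, 3.01], [-1.01, 2.22], [0.06, 2.58], [-1.02, 4.17], [0.09, 2.62], [-3.14, 3.14]. Speed limits (rad/s): [2.57, 2.57, 3.14, 3.14, 3.14, 3.14].

### API

Orientations are given as a unit quaternion [w, x, y, z].
In Python, from plant import * gives the robot as it stands. The module is installed in compiled form; this text tells all that it offers.
- The arm moves only by the tool play_rows, never from a script. Its arguments are lists of equal length, an entry for each row: "linear": the shift along the world's x, y, z in m, a list of three; "turn": the turn about the world's z in degrees. A call has 1 to 8 rows; each row shifts and turns the commanded pose from where the row before left it; what a row does not reach is not made up. A row lasts 1/8 s, in which the tool goes at most 62.5 mm and 10.7 degrees, less where a joint would pass 70% of its speed; a pose out of reach is approached as far as the arm can. A call is refused whole if a number of a shift passes 0.0625 or a number of a turn 10.7, either way. A call with a gripper value outside its range is refused whole. "hand" is the finger opening in m, from 0 to 0.0854, set as the call begins (left out, the last holds). The fingers move at their own pace and stop on an object; the grip force is fixed at half the most. Time passes only in rows, so rows that do not move let the fingers close. It gives the time, the measured TCP pose, the force, the opening and the grip force at its end, in the units of the state.
- state(): the state, without advancing time (a new reading comes with each control period).
- grab_frame(name): name is "scene" or "top"; returns the picture (480x640x3 uint8, red, green, blue); there is no depth.
- camera_info(name): a dict with "camera_matrix" (3x3 intrinsics, pixels), "distortion" ([k1, k2, p1, p2, k3] as OpenCV has them; the pictures are not rectified), "origin" and "attitude" of the camera in the world. Camera axes: x right, y down, z forward; pixel columns grow to the right and rows downward; lengths in m; the calibration is good to about 2 mm. A picture is of the moment at which its call begins. camera_info takes no time and is no camera call.
- job_done(): hands the job in; it is judged then, once.
Trained networks look in the newest picture that a camera, given by its name, has taken for a name from the list of things; names that differ only in an ending like _2 or _b are one class to them, and where a whole thing is asked for, a point or a joint stands for the part that bears it (a point fixed in the world has none). Each returns a list of dicts, best first, with "p" (0 to 1); they miss things now and then, are a little off and sometimes report something else, mostly with a low value. They report only what shows in the picture. A call takes as long as a camera call. They do not tell look-alikes from the thing itself.
- trace(camera, thing): "region" (480x640 bool, what is visible of it) and "location" ([column, row] in pixels, amid what is visible of it).
The state is a dict: "time": time; "joint_pos": joint angles; "joint_vel": joint speeds; "joint_efforts": joint torques, N m; "tool_pos": TCP position; "tool_rot": TCP orientation; "contact_force": force on the tool from outside, world axes, zero at the start; "ft_torque": the same for the moment, N m; "gripper_width": opening from 0.0 (shut) to 1.0 (fully open); "grasp_force": force on a finger pad.
Only numpy, scipy, OpenCV 4.12 (cv2) and the standard library are available. Lean on these libraries where they do the work, as an engineer would, in place of code of your own. Each camera call takes 0.05 s, during which the arm holds its last target. There are 200 camera calls.

### The job

Raise the sliding wire guard of the cage by its black pull bar until it stays up by itself, then reach in under it and take out the brass sleeve with the wider bore. Lower that sleeve over the gauge pin, without dropping it, until it stands fully home on the gauge's base, and leave it there with the guard still up. Do not disturb the narrow-bore sleeve or the other things on the bench.

Things in the scene. Friction and masses are not known exactly. Their poses are not given: they have to be found in the camera images.
- cage: Grey wire guard cage fixed to the bench, turned so that its opening faces the robot's right; 340 mm wide, roof 200 mm high. Origin: on the bench, mid-width, in the sash plane. +x points into the cage, y along its width, z up. Inside 312 mm wide, 155 mm deep. Wire roof, back and sides cannot be passed; the way in is under the raised sash. Guide posts (20 x 30 mm, 300 mm tall) at y = +/-160 mm.
- sash (a joint): Height in m to which the sliding wire sash (296 mm wide, 170 mm tall, about 0.5 kg) is raised: 0 closed (at the start), 0.19 fully up (stop). Lifting takes about 15 N at first, less higher up. Let go below about 0.12 it may slide down shut; from 0.13 up friction holds it. A counterweight arm outside the cage's far (-y) side, behind the sash plane, swings over with it.
- sash_edge (a point): Middle of the sash's lower edge, in the sash plane (moves with it): 10 mm above the bench when closed. Its height is the clear opening. Axes as the cage's.
- sash_pull (a point): Middle of the upright black pull bar on the sash (moves with it): 16 mm in diameter, 80 mm long along z, its axis 55 mm in front of the sash plane, at half the cage's width and 90 mm above the bench when closed. Two 10 mm stems, 30 mm above and below the middle, join it to the sash. Axes as the cage's.
- sleeve_wide: The brass sleeve with the wider bore (33 mm), standing upright inside the cage 50 to 65 mm behind the sash plane; outer diameter 44 mm, 60 mm tall, 0.12 kg. Open at both ends. Origin: centre of its underside, z up along its axis.
- sleeve_narrow: The brass sleeve with the narrower bore (22 mm), otherwise the same outside (44 mm diameter, 60 mm tall), standing upright in the cage 100 to 130 mm beside the other along the cage's width; either may be the nearer to the robot. Origin: centre of its underside. Must be left where it is.
- gauge: Gauge fixed to the bench outside the cage, to the robot's right: dark steel base 90 x 90 x 15 mm with an upright bright pin in the middle, 30 mm in diameter, 45 mm tall above the base (top 60 mm above the bench), tapering over its last 12 mm to 18 mm diameter. Origin: centre of the base's underside, z up along the pin.
- gauge_seat (a point): Point on the pin's axis at the top face of the gauge's base (15 mm above the bench), where the centre of the sleeve's underside rests when fully home.
- paint_tin: Bystander: bare metal can, 68 mm diameter, 110 mm tall, standing to the right, nearer to or farther from the robot than the gauge (150 mm or more apart). Origin: centre of its underside.
- wrench: Bystander: steel wrench lying on the bench on the far right. Origin: middle of its underside.
There are look-alikes about, which are no part of the job. Leave any red look-alike of the sleeve_narrow alone. Leave any red look-alike of the sleeve_wide alone.

How it is judged:
On the way, in this order (a step that is already met when the one before it is completed fails the run):
1. the sash is up and stays there with nothing touching it (value of joint sash above 0.08 m and velocity of joint sash between -0.01 and 0.01 m/s and contact force between sash and anything else below 0.05 N), for 0.4 s.
2. the wide-bore sleeve is out of the cage, held clear of the bench (x of sleeve_wide in the frame of cage below -0.03 m and height (world z) of sleeve_wide above 0.02 m), for 0.1 s.
At the end, for the whole second after the job is handed in: The wide-bore sleeve stands upright (within 0.08 rad) on the gauge, at rest, its axis within 4 mm of the pin's and its underside within 3 mm of the base's top face; the sash is still raised by more than 80 mm and not sliding down; the narrow-bore sleeve still stands within 30 mm of where it was (horizontal distance between sleeve_wide and gauge_seat below 0.004 m and z of sleeve_wide in the frame of gauge_seat between -0.003 and 0.003 m and angle between sleeve_wide's own z axis and vertical below 0.08 rad and linear speed of sleeve_wide below 0.02 m/s and value of joint sash above 0.08 m and velocity of joint sash above -0.01 m/s and distance of sleeve_narrow from where it was at the start of the episode below 0.03 m and angle between sleeve_narrow's own z axis and vertical below 0.2 rad); the robot touches nothing.
It fails at once if the narrow-bore sleeve is moved by more than 30 mm or knocked over (distance of sleeve_narrow from where it was at the start of the episode above 0.03 m or angle between sleeve_narrow's own z axis and vertical above 0.5 rad).
It fails at once if the can or the wrench is moved by more than 30 mm (distance of any of paint_tin, wrench from where it was at the start of the episode above 0.03 m).
It fails at once if the sleeve is dropped onto the gauge (falls freely by more than about 15 mm) (horizontal distance between sleeve_wide and gauge_seat below 0.02 m and linear speed of sleeve_wide above 0.5 m/s and contact force between sleeve_wide and the fingers below 0.05 N).
It also fails if it takes over 58 s, if anything falls off the work surface, if the arm or the gripper's body presses on something with over 40 N, if the wrist force passes 120 N, or if a joint passes its speed limit or range.

## Working session

There is one attempt and no reset: what is moved stays moved. The work goes in short steps, Python scripts to look and compute and a tool call to move; the robot and the scene stay as the last step left them, time stands still between calls to the robot, and variables do not carry over. Pictures are saved under pics/ and viewed, at most 10 in all, crops included, and the job is handed in when it is done.

Besides the shell and the picture viewer there is one more tool, called after "Request:" in YAML: its name, and indented under it one key for each argument. play_rows: Moves the arm, as the interface text tells. Its arguments: {"type":"object","properties":{"linear":{"type":"array","items":{"type":"array","items":{"type":"number"}}},"turn":{"type":"array","items":{"type":"number"}},"hand":{"type":"number"}},"required":["linear","turn"]}

```bash
mkdir -p pics; cat > h.py <<'E'
from plant import *
import numpy as np, cv2
def cam(n):
    c=camera_info(n); return c
def R(q):
    from scipy.spatial.transform import Rotation as Ro
    q=np.array(q,float)
    if q.size==4: return Ro.from_quat([q[1],q[2],q[3],q[0]]).as_matrix()
    return q.reshape(3,3)
def ray(n,px):
    c=cam(n); p=cv2.undistortPoints(np.array([[px]],float),np.array(c["camera_matrix"]),np.array(c["distortion"]))[0,0]
    return np.array(c["origin"]),R(c["attitude"])@np.array([p[0],p[1],1])
def atz(n,px,z):
    o,d=ray(n,px); return (o+d*(z-o[2])/d[2]).round(4)
def proj(n,P):
    c=cam(n); Rm=R(c["attitude"]); o=np.array(c["origin"])
    P=np.atleast_2d(P); Pc=(P-o)@Rm
    return cv2.projectPoints(Pc,np.zeros(3),np.zeros(3),np.array(c["camera_matrix"]),np.array(c["distortion"]))[0][:,0]
def tri(a,b):
    o1,d1=ray(*a);o2,d2=ray(*b)
    A=np.stack([d1,-d2],1);s=np.linalg.lstsq(A,o2-o1,rcond=None)[0]
    p,q=o1+s[0]*d1,o2+s[1]*d2
    return ((p+q)/2).round(4),np.linalg.norm(p-q).round(4)
def save(n,f):
    im=grab_frame(n); cv2.imwrite(f"pics/{f}.png",im[:,:,::-1]); return im
E
python3 - <<'E'
from h import *
for n in("scene","top"):
    save(n,n+"0"); print(cam(n))
    for t in "cage sash sash_pull sleeve_wide sleeve_narrow gauge paint_tin wrench".split():
        print(n,t,[(round(float(d["p"]),2),np.round(d["location"]).tolist(),int(d["region"].sum())) for d in trace(n,t)])
s=state();print(s["tool_pos"],s["tool_rot"],s["time"])
E
```

```text
{'camera_matrix': array([[441.68429431,   0.        , 316.7706443 ],
       [  0.        , 441.68429431, 230.85583924],
       [  0.        ,   0.        ,   1.        ]]), 'distortion': array([-0.07908439,  0.        ,  0.        ,  0.        ,  0.        ]), 'origin': array([0.22307443, 0.2482382 , 0.94209292]), 'attitude': array([ 0.08652263, -0.33863031,  0.90441644, -0.24469214])}
scene cage [(0.92, [185.0, 330.0], 18139), (0.4, [403.0, 178.0], 454)]
scene sash [(0.62, [220.0, 295.0], 1718), (0.55, [187.0, 313.0], 390)]
scene sash_pull [(0.8, [219.0, 289.0], 1711), (0.5, [330.0, 191.0], 1094), (0.17, [403.0, 178.0], 456)]
scene sleeve_wide [(0.86, [193.0, 314.0], 442), (0.65, [218.0, 238.0], 490)]
scene sleeve_narrow [(0.77, [287.0, 409.0], 427), (0.56, [219.0, 356.0], 474)]
scene gauge [(0.87, [334.0, 194.0], 1075)]
scene paint_tin [(0.68, [220.0, 291.0], 1547), (0.56, [393.0, 226.0], 1215)]
scene wrench [(0.75, [396.0, 175.0], 425)]
{'camera_matrix': array([[538.69548045,   0.        , 316.4706006 ],
       [  0.        , 538.69548045, 241.08120653],
       [  0.        ,   0.        ,   1.        ]]), 'distortion': array([-0.03900025,  0.        ,  0.        ,  0.        ,  0.        ]), 'origin': array([ 0.37413877, -0.1102619 ,  1.14757341]), 'attitude': array([-0.05865448,  0.70521605, -0.70421178,  0.0575825 ])}
top cage [(0.75, [162.0, 217.0], 17632)]
top sash [(0.71, [193.0, 230.0], 3690)]
top sash_pull [(0.8, [193.0, 234.0], 4159), (0.39, [400.0, 219.0], 1766)]
top sleeve_wide [(0.78, [256.0, 168.0], 474), (0.49, [178.0, 203.0], 154)]
top sleeve_narrow [(0.87, [165.0, 346.0], 498), (0.66, [167.0, 260.0], 201)]
top gauge [(0.77, [398.0, 220.0], 1741)]
top paint_tin []
top wrench [(0.77, [471.0, 264.0], 741)]
[ 0.14965122 -0.60680525  0.20961053] [-5.98332063e-07  9.92701660e-01  1.20596078e-01  6.33932384e-06] 0.9
```

View pics/scene0.png

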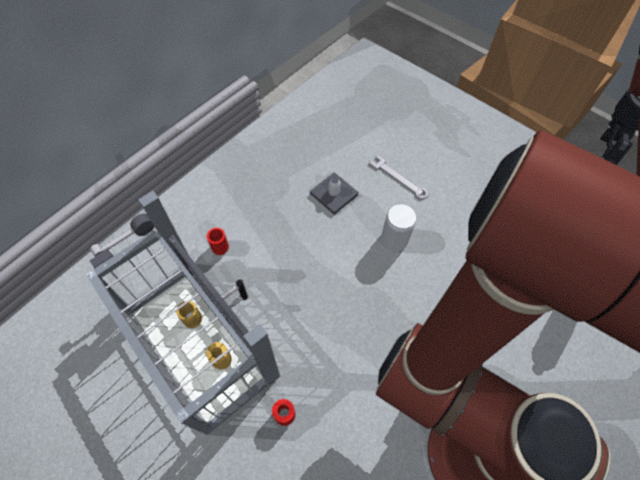

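View pics/top0.png

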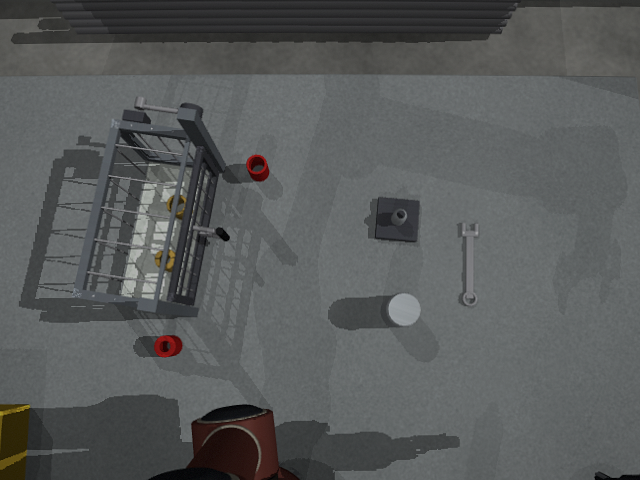

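```bash
python3 - <<'E'
from h import *
a=cv2.imread("pics/scene0.png")[180:440,80:300];b=cv2.imread("pics/top0.png")[90:330,60:290]
a=cv2.resize(a,(440,520),interpolation=cv2.INTER_CUBIC)
b=cv2.resize(b,None,fx=2,fy=2,interpolation=cv2.INTER_CUBIC)
s=cv2.imread("pics/scene0.png")[295:375,165:245];t=cv2.imread("pics/top0.png")[185:275,140:200]
s=cv2.resize(s,(480,480),interpolation=cv2.INTER_CUBIC);t=cv2.resize(t,(320,480),interpolation=cv2.INTER_CUBIC)
cv2.imwrite("pics/c1.png",np.hstack([s,t]))
b=cv2.resize(b,(0,0),fx=1.2,fy=1.2); print(b.shape); cv2.imwrite("pics/c2.png",b)
E
```

```text
(576, 552, 3)
```

View pics/c1.png

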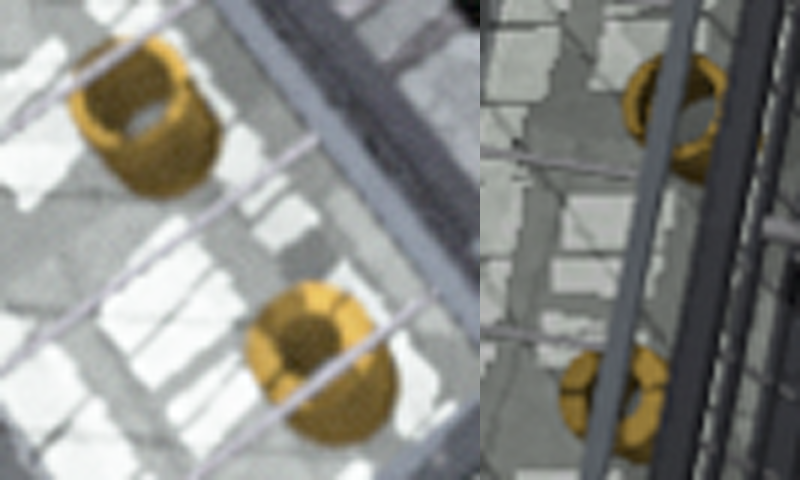

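View pics/c2.png

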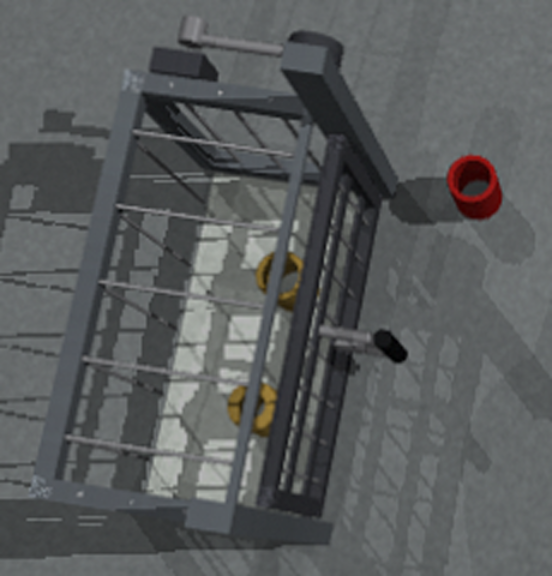

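```bash
python3 - <<'E'
from h import *
w=[("scene",(187,309.7)),("top",(177.1,206.2))]
n=[("scene",(165+310/6,295+335/6)),("top",(140+135/5.333,185+395/5.333))]
for a in (w,n): print(tri(*a),[atz(*q,.06) for q in a])
im={k:cv2.imread(f"pics/{k}0.png") for k in("scene","top")}
for k,(x0,y0,x1,y1) in dict(scene=(230,270,255,308),top=(210,222,234,246)).items():
    g=im[k][y0:y1,x0:x1].max(2); ys,xs=np.where(g<45); print(k,len(xs),xs.mean()+x0,ys.mean()+y0,atz(k,(xs.mean()+x0,ys.mean()+y0),.09))
    c=(k,(xs.mean()+x0,ys.mean()+y0)); 
    if k=="scene": c0=c
print("pull",tri(c0,c))
f=lambda x,y:(60+x/2.4,90+y/2.4)
for nm,p,z in [("farpost",(307,57),.3),("nearpost",(209,520),.3),("back far",(133,75),.2),("back near",(42,488),.2)]: print(nm,atz("top",f(*p),z))
for k in im:
  for t in ["gauge","paint_tin"]:
    for d in trace(k,t): print(k,t,d["location"])
E
```

```text
(array([0.6284, 0.181 , 0.0633]), np.float64(0.0032)) [array([0.6314, 0.1816, 0.06  ]), array([0.6278, 0.1809, 0.06  ])]
(array([0.5174, 0.1993, 0.0657]), np.float64(0.0024)) [array([0.5204, 0.1996, 0.06  ]), array([0.5171, 0.2002, 0.06  ])]
scene 88 241.63636363636363 289.52272727272725 [0.5655 0.079  0.09  ]
top 112 222.11607142857142 233.91071428571428 [0.564 0.08  0.09 ]
pull (array([0.5638, 0.0795, 0.0935]), np.float64(0.0008))
farpost [0.73   0.1059 0.3   ]
nearpost [0.4101 0.1571 0.3   ]
back far [0.7578 0.267  0.2   ]
back near [0.4372 0.3142 0.2   ]
scene gauge [334.2, 193.8]
scene paint_tin [219.8, 290.6]
scene paint_tin [392.9, 226.2]
top gauge [398.3, 220.0]
```

Candidates for the wide sleeve, in scene pixels:
- Brass far at (187,310): visibly the wide bore with a thin wall.
- Brass near at (217,351): narrow bore with a thick wall.
- Red at (218,238) and (287,409): look-alikes, to be left alone.

I choose the far brass one; the crop confirms the choice. The pull bar is at about (0.564, 0.080).

Request:
play_rows:
  linear:
    - [0.0375, 0.043, 0]
    - [0.0375, 0.043, 0]
    - [0.0375, 0.043, 0]
    - [0.0375, 0.043, 0]
    - [0.0375, 0.043, 0]
    - [0.0375, 0.043, 0]
    - [0.0375, 0.043, 0]
    - [0.0375, 0.043, 0]
  turn: [8.4, 8.4, 8.4, 8.4, 8.4, 8.4, 8.4, 8.4]
  hand: 0.06

```text
time: 2.1
tool_pos: [0.4507, -0.2613, 0.21]
tool_rot: [0.001, 0.759, 0.652, 0.0]
contact_force: [0.6, -0.7, 0.1]
gripper_width: 0.705
grasp_force: 0.0
```

Request:
play_rows:
  linear:
    - [0.019, 0.057, 0]
    - [0.019, 0.057, 0]
    - [0.019, 0.057, 0]
    - [0.019, 0.057, 0]
    - [0.019, 0.057, 0]
    - [0.019, 0.056, 0]
    - [0, 0, 0]
  turn: [0, 0, 0, 0, 0, 0, 0]

```text
time: 2.98
tool_pos: [0.5641, 0.0817, 0.2096]
tool_rot: [-0.0, 0.758, 0.652, 0.0]
contact_force: [-0.2, -0.3, -0.1]
gripper_width: 0.703
grasp_force: 0.0
```

```bash
python3 - <<'E'
from h import *
s=state();print({k:np.round(s[k],4).tolist() for k in("time","joint_pos","tool_pos","tool_rot")})
a=grab_frame("scene");b=grab_frame("top")
cv2.imwrite("pics/s1.png",np.hstack([cv2.resize(a,(400,300)),cv2.resize(b,(400,300))])[:,:,::-1])
E
```

```text
{'time': 2.975, 'joint_pos': [0.013, -0.0779, 1.7424, 0.0007, 1.4771, 0.1635], 'tool_pos': [0.5641, 0.0817, 0.2096], 'tool_rot': [-0.0002, 0.7583, 0.6519, 0.0002]}
```

View pics/s1.png

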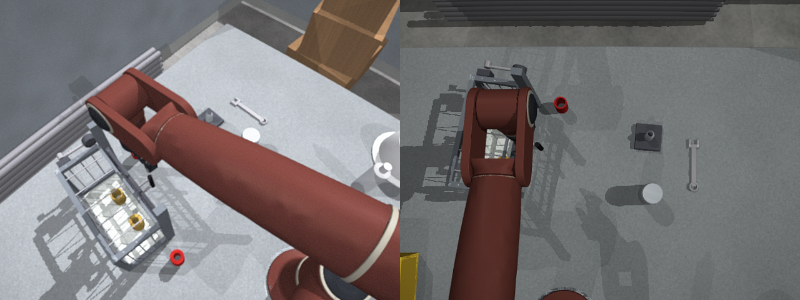

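Request:
play_rows:
  linear:
    - [0, -0.003, -0.03]
    - [0, 0, -0.05]
    - [0, 0, -0.045]
    - [0, 0, 0]
    - [0, 0, 0]
  turn: [0, 0, 0, 0, 0]

```text
time: 3.7
tool_pos: [0.5648, 0.0743, 0.0866]
tool_rot: [0.001, 0.761, 0.649, 0.001]
contact_force: [0.9, 0.4, 0.3]
gripper_width: 0.703
grasp_force: 0.0
```

Request:
play_rows:
  linear:
    - [0, 0, 0]
    - [0, 0, 0]
    - [0, 0, 0]
    - [0, 0, 0]
    - [0, 0, 0]
  turn: [0, 0, 0, 0, 0]
  hand: 0.0

```text
time: 4.32
tool_pos: [0.5639, 0.0753, 0.0865]
tool_rot: [0.0, 0.76, 0.65, 0.0]
contact_force: [-3.2, -0.8, 7.1]
gripper_width: 0.16
grasp_force: 58.4
```

Request:
play_rows:
  linear:
    - [0, 0, 0.01]
    - [0, 0, 0.025]
    - [0, 0, 0.03]
    - [0, 0, 0.03]
    - [0, 0, 0.03]
    - [0, 0, 0.03]
    - [0, 0, 0.022]
    - [0, 0, 0]
  turn: [0, 0, 0, 0, 0, 0, 0, 0]

```text
time: 5.32
tool_pos: [0.564, 0.0753, 0.2644]
tool_rot: [0.001, 0.76, 0.65, 0.001]
contact_force: [-2.5, -0.3, 2.6]
gripper_width: 0.163
grasp_force: 61.2
```

Request:
play_rows:
  linear:
    - [0, 0, 0]
    - [0, 0, 0]
    - [0, 0, 0]
    - [0, 0, 0]
    - [-0.005, -0.03, 0]
    - [-0.008, -0.05, 0]
    - [-0.008, -0.05, 0]
    - [0, 0, 0]
  turn: [0, 0, 0, 0, 0, 0, 0, 0]
  hand: 0.06

```text
time: 6.32
tool_pos: [0.5422, -0.0574, 0.2615]
tool_rot: [0.0, 0.762, 0.648, -0.0]
contact_force: [0.2, -0.2, -0.0]
gripper_width: 0.703
grasp_force: 0.0
```

```bash
python3 - <<'E'
from h import *
s=state();print({k:np.round(s[k],4).tolist() for k in("time","joint_pos","tool_pos","tool_rot")})
a=grab_frame("scene");b=grab_frame("top")
cv2.imwrite("pics/s2.png",np.hstack([a[180:480,60:360],b[80:380,50:350]])[:,:,::-1])
E
```

```text
{'time': 6.325, 'joint_pos': [-0.2417, -0.164, 1.7353, -0.0004, 1.5703, -0.081], 'tool_pos': [0.5422, -0.0574, 0.2615], 'tool_rot': [0.0001, 0.7616, 0.6481, -0.0002]}
```

View pics/s2.png

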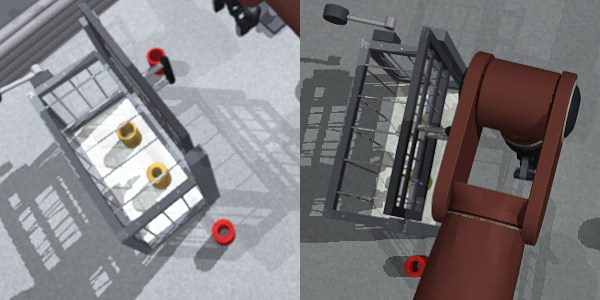

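Request:
play_rows:
  linear:
    - [0.03, -0.03, 0.04]
    - [0.03, -0.03, 0.04]
    - [0.03, -0.03, 0.04]
    - [0.03, -0.03, 0.04]
    - [0.03, -0.03, 0.04]
    - [0.03, -0.03, 0.04]
    - [0.03, -0.03, 0.04]
    - [0.03, -0.03, 0.04]
  turn: [0, 0, 0, 0, 0, 0, 0, 0]

```text
time: 7.42
tool_pos: [0.7703, -0.2811, 0.5658]
tool_rot: [0.003, 0.759, 0.651, 0.002]
contact_force: [1.1, -1.1, 2.0]
gripper_width: 0.705
grasp_force: 0.0
```

```bash
python3 - <<'E'
from h import *
s=state();print({k:np.round(s[k],4).tolist() for k in("time","joint_pos","tool_pos","tool_rot")})
E
```

```text
{'time': 7.425, 'joint_pos': [-0.4408, 0.7128, 0.183, 0.0009, 2.2397, -0.2861], 'tool_pos': [0.7703, -0.2811, 0.5658], 'tool_rot': [0.0026, 0.7595, 0.6506, 0.0016]}
```

Request:
play_rows:
  linear:
    - [0.03, -0.01, 0.03]
    - [0.03, -0.01, 0.03]
    - [0.03, -0.01, 0.03]
    - [0.03, -0.01, 0.03]
    - [0, 0, 0]
  turn: [0, 0, 0, 0, 0]

```text
time: 8.05
tool_pos: [0.7842, -0.2835, 0.5978]
tool_rot: [0.042, 0.759, 0.649, 0.023]
contact_force: [0.4, -0.2, 0.2]
gripper_width: 0.703
grasp_force: 0.0
```

```bash
python3 - <<'E'
from h import *
s=state();print({k:np.round(s[k],4).tolist() for k in("time","joint_pos","tool_pos","tool_rot")})
print((R(s["tool_rot"])).round(3))
E
```

```text
{'time': 8.05, 'joint_pos': [-0.439, 0.7577, 0.055, 0.0104, 2.2337, -0.2765], 'tool_pos': [0.7842, -0.2835, 0.5978], 'tool_rot': [0.0417, 0.7591, 0.6493, 0.0233]}
[[ 0.156  0.984  0.09 ]
 [ 0.988 -0.153 -0.033]
 [-0.019  0.094 -0.995]]
```

Request:
play_rows:
  linear:
    - [-0.02, 0.01, -0.05]
    - [0, 0, -0.05]
    - [0, 0, 0]
  turn: [0, 0, 0]

```text
time: 8.43
tool_pos: [0.776, -0.2798, 0.5061]
tool_rot: [0.031, 0.76, 0.649, 0.019]
contact_force: [1.1, -1.1, -2.6]
gripper_width: 0.702
grasp_force: 0.0
```

```bash
python3 - <<'E'
from h import *
s=state();print({k:np.round(s[k],4).tolist() for k in("time","joint_pos","tool_pos","tool_rot")})
print((R(s["tool_rot"])).round(3)[:,2])
E
```

```text
{'time': 8.425, 'joint_pos': [-0.4391, 0.5307, 0.5533, 0.009, 1.9855, -0.2789], 'tool_pos': [0.776, -0.2798, 0.5061], 'tool_rot': [0.0311, 0.7597, 0.6493, 0.0186]}
[ 0.069 -0.023 -0.997]
```

Request:
play_rows:
  linear:
    - [0.058, -0.021, 0.01]
    - [0.058, -0.021, 0.01]
    - [0.058, -0.021, 0]
    - [0.058, -0.021, 0]
    - [0.058, -0.021, 0]
    - [0.058, -0.021, 0]
  turn: [0, 0, 0, 0, 0, 0]

```text
time: 9.18
tool_pos: [0.9342, -0.338, 0.4261]
tool_rot: [0.102, 0.755, 0.645, 0.058]
contact_force: [0.4, -0.1, 0.3]
gripper_width: 0.701
grasp_force: 0.0
```

```bash
python3 - <<'E'
from h import *
s=state();print({k:np.round(s[k],4).tolist() for k in("time","joint_pos","tool_pos","tool_rot")})
print((R(s["tool_rot"])).round(3)[:,2])
E
```

```text
{'time': 9.175, 'joint_pos': [-0.4277, 0.9644, 0.055, 0.02, 1.8866, -0.2628], 'tool_pos': [0.9342, -0.338, 0.4261], 'tool_rot': [0.1024, 0.7549, 0.6452, 0.0583]}
[ 0.22  -0.079 -0.972]
```

Request:
play_rows:
  linear:
    - [0.049, -0.017, 0.033]
    - [0.049, -0.017, 0.033]
    - [0.049, -0.017, 0.033]
    - [0.049, -0.017, 0.033]
    - [0.049, -0.017, 0.033]
    - [0.049, -0.017, 0.033]
    - [0.049, -0.017, 0.033]
    - [0.049, -0.017, 0.033]
  turn: [0, 0, 0, 0, 0, 0, 0, 0]

```text
time: 10.18
tool_pos: [0.9961, -0.3554, 0.497]
tool_rot: [0.231, 0.733, 0.626, 0.132]
contact_force: [-0.5, -0.1, -0.8]
gripper_width: 0.699
grasp_force: 0.0
```

```bash
cat > st.py <<'E'
from h import *
s=state();print({k:np.round(s[k],4).tolist() for k in("time","joint_pos","tool_pos","tool_rot")})
M=R(s["tool_rot"]);z=M[:,2];y=M[:,1]
print("z",z.round(3),"tilt",np.degrees(np.arccos(-z[2])).round(1),"head",np.degrees(np.arctan2(z[1],z[0])).round(1),"y",y.round(3))
E
python3 st.py
```

```text
{'time': 10.175, 'joint_pos': [-0.4245, 0.9243, 0.0549, 0.0404, 1.6249, -0.2552], 'tool_pos': [0.9961, -0.3554, 0.497], 'tool_rot': [0.2313, 0.7326, 0.6264, 0.1317]}
z [ 0.483 -0.174 -0.858] tilt 30.9 head -19.8 y [ 0.857 -0.108  0.504]
```

Request:
play_rows:
  linear:
    - [0, 0, 0]
    - [0, 0, 0]
    - [0, 0, 0]
    - [0, 0, 0]
    - [0, 0, 0]
    - [0.02, -0.007, 0.014]
    - [0.04, -0.014, 0.028]
    - [0.049, -0.017, 0.033]
  turn: [-10.7, -10.7, -10.7, -10.7, -10.7, -10.7, -10.7, -10.7]

```text
time: 11.18
tool_pos: [0.9072, -0.3527, 0.4648]
tool_rot: [0.306, 0.952, -0.02, 0.0]
contact_force: [0.1, 0.6, -0.2]
gripper_width: 0.704
grasp_force: 0.0
```

```bash
python3 st.py
```

```text
{'time': 11.175, 'joint_pos': [-0.2725, 0.9745, 0.055, -0.6308, 1.8695, 1.0741], 'tool_pos': [0.9072, -0.3527, 0.4648], 'tool_rot': [0.3057, 0.9519, -0.0201, 0.0004]}
z [-0.012 -0.582 -0.813] tilt 35.6 head -91.1 y [-0.039 -0.812  0.582]
```

Request:
play_rows:
  linear:
    - [0.049, -0.017, 0.033]
    - [0.049, -0.017, 0.033]
    - [0.049, -0.017, 0.033]
    - [0.049, -0.017, 0.033]
    - [0.049, -0.017, 0.033]
    - [0.049, -0.017, 0.033]
    - [0.049, -0.017, 0.033]
    - [0.049, -0.017, 0.033]
  turn: [-10.7, -10.7, -10.7, -10.7, -10.7, -10.7, -10.7, 0]

```text
time: 12.18
tool_pos: [0.7827, -0.3785, 0.4617]
tool_rot: [0.32, 0.777, -0.541, -0.031]
contact_force: [0.5, 0.2, -0.7]
gripper_width: 0.703
grasp_force: 0.0
```

```bash
python3 st.py
```

```text
{'time': 12.175, 'joint_pos': [-0.3386, 0.9843, 0.055, -0.7809, 2.2011, 2.003], 'tool_pos': [0.7827, -0.3785, 0.4617], 'tool_rot': [0.32, 0.7773, -0.5408, -0.0307]}
z [-0.394 -0.464 -0.793] tilt 37.5 head -130.3 y [-0.821 -0.21   0.531]
```

Request:
play_rows:
  linear:
    - [0.055, -0.02, -0.02]
    - [0.055, -0.02, -0.02]
    - [0.055, -0.02, -0.02]
    - [0.055, -0.02, -0.01]
    - [0.055, -0.02, 0]
    - [0.055, -0.02, 0]
    - [0.055, -0.02, 0]
    - [0.055, -0.02, 0]
  turn: [0, 0, 0, 0, 0, 0, 0, 0]

```text
time: 13.18
tool_pos: [0.9081, -0.4514, 0.2787]
tool_rot: [0.313, 0.798, -0.508, 0.083]
contact_force: [1.3, 0.2, 1.0]
gripper_width: 0.7
grasp_force: 0.0
```

```bash
python3 st.py
```

```text
{'time': 13.175, 'joint_pos': [-0.3527, 1.1741, 0.055, -0.6814, 1.8126, 2.1476], 'tool_pos': [0.9081, -0.4514, 0.2787], 'tool_rot': [0.3127, 0.7984, -0.5078, 0.0825]}
z [-0.186 -0.583 -0.791] tilt 37.7 head -107.7 y [-0.863 -0.289  0.416]
```

Request:
play_rows:
  linear:
    - [0.055, -0.022, 0.018]
    - [0.055, -0.022, 0.018]
    - [0.055, -0.022, 0.018]
    - [0.055, -0.022, 0.018]
    - [0.055, -0.022, 0.018]
    - [0.055, -0.022, 0.018]
    - [0.055, -0.022, 0.018]
    - [0.055, -0.022, 0.018]
  turn: [0, 0, 0, 0, 0, 0, 0, 0]

```text
time: 14.18
tool_pos: [0.9762, -0.5141, 0.3128]
tool_rot: [0.297, 0.808, -0.459, 0.223]
contact_force: [-0.1, 0.8, -0.5]
gripper_width: 0.705
grasp_force: 0.0
```

```bash
python3 st.py
```

```text
{'time': 14.175, 'joint_pos': [-0.3882, 1.1598, 0.055, -0.6441, 1.5054, 2.117], 'tool_pos': [0.9762, -0.5141, 0.3128], 'tool_rot': [0.2965, 0.8075, -0.4587, 0.2225]}
z [ 0.087 -0.683 -0.725] tilt 43.5 head -82.7 y [-0.873 -0.403  0.275]
```

Request:
play_rows:
  linear:
    - [0.053, -0.026, 0.018]
    - [0.053, -0.026, 0.018]
    - [0.053, -0.026, 0.018]
    - [0.053, -0.026, 0.018]
    - [0.053, -0.026, 0.018]
    - [0.053, -0.026, 0.018]
    - [0.053, -0.026, 0.018]
    - [0.053, -0.026, 0.018]
  turn: [0, 0, 0, 0, 0, 0, 0, 0]

```text
time: 15.18
tool_pos: [1.0334, -0.5864, 0.3467]
tool_rot: [0.28, 0.798, -0.4, 0.354]
contact_force: [1.1, 0.1, -0.3]
gripper_width: 0.705
grasp_force: 0.0
```

```bash
python3 st.py
```

```text
{'time': 15.175, 'joint_pos': [-0.4495, 1.1658, 0.0549, -0.5838, 1.1781, 2.0654], 'tool_pos': [1.0334, -0.5864, 0.3467], 'tool_rot': [0.2798, 0.7976, -0.4003, 0.3539]}
z [ 0.341 -0.73  -0.593] tilt 53.6 head -65.0 y [-0.837 -0.523  0.163]
```

Request:
play_rows:
  linear:
    - [0.053, -0.026, 0.014]
    - [0.053, -0.026, 0.014]
    - [0.053, -0.026, 0.014]
    - [0.053, -0.026, 0.014]
    - [0.053, -0.026, 0.014]
    - [0.053, -0.026, 0.014]
  turn: [-7, -7, -7, -7, -7, 0]

```text
time: 15.92
tool_pos: [0.9853, -0.6051, 0.3332]
tool_rot: [0.348, 0.657, -0.555, 0.374]
contact_force: [-0.0, 0.7, -0.1]
gripper_width: 0.701
grasp_force: 0.0
```

```bash
python3 st.py
```

```text
{'time': 15.925, 'joint_pos': [-0.4181, 1.2138, 0.0549, -0.9064, 1.2781, 2.5505], 'tool_pos': [0.9853, -0.6051, 0.3332], 'tool_rot': [0.3477, 0.6567, -0.5546, 0.3744]}
z [ 0.106 -0.872 -0.478] tilt 61.5 head -83.1 y [-0.989 -0.143  0.041]
```

```bash
python3 - <<'E'
from h import *
o=np.array([.573,.134]);cx=np.array([.151,.9885]);cy=np.array([-.9885,.151])
f=lambda x,y:(60+x/2.4,90+y/2.4)
r=atz("top",f(473,178),.06);print("red",r,(r[:2]-o)@cx,(r[:2]-o)@cy)
for d in trace("top","sleeve_wide")[:3]:print(d["p"],d["location"],atz("top",d["location"],.05))
a=grab_frame("scene");b=grab_frame("top")
A=cv2.resize(a[165:225,300:370],(490,420),interpolation=cv2.INTER_CUBIC)
B=cv2.resize(b[190:250,370:425],(385,420),interpolation=cv2.INTER_CUBIC)
cv2.imwrite("pics/g.png",np.hstack([A[:,:400],B])[:,:,::-1])
E
```

```text
red [0.7183 0.0165 0.06  ] -0.09420845 -0.16137155000000009
```

View pics/g.png

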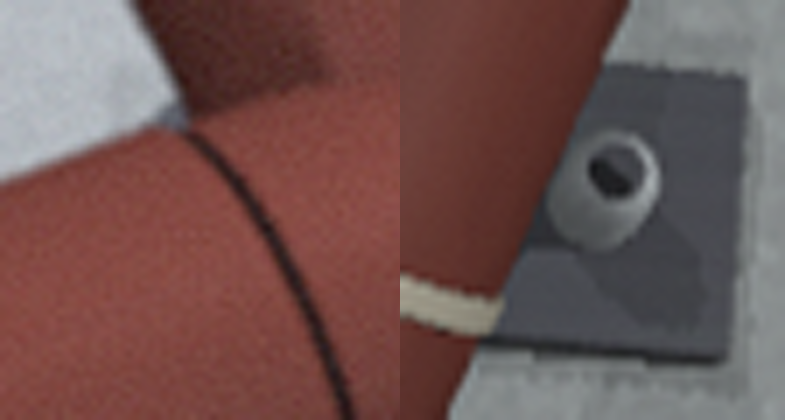

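```bash
python3 - <<'E'
from h import *
from scipy.optimize import minimize
# model fit: gauge silhouette base (0..15mm square) + pin, vs dark/non-bench mask in both cams
yaw0=0
def render(n,p):
    m=np.zeros((480*4,640*4),np.uint8); x,y,w=p
    c,s=np.cos(w),np.sin(w);Q=[]
    for z in(0,.015): Q+=[[x+c*a-s*b,y+s*a+c*b,z] for a in(-.045,.045) for b in(-.045,.045)]
    cv2.fillConvexPoly(m,cv2.convexHull(np.round(proj(n,Q)*4+1.5).astype(np.int32)),1)
    t=np.linspace(0,6.28,30);P=[[x+r*np.cos(a),y+r*np.sin(a),z] for r,z in((.015,.015),(.015,.048),(.009,.06)) for a in t]
    cv2.fillConvexPoly(m,cv2.convexHull(np.round(proj(n,P)*4+1.5).astype(np.int32)),1)
    return cv2.resize(m.astype(np.float32),(640,480),interpolation=cv2.INTER_AREA)
T=cv2.imread("pics/top0.png"); print("pin",atz("top",(401,214.3),.06))
for n,box in(("top",(365,185,430,255)),("scene",(300,165,370,222))):
    im=cv2.imread(f"pics/{n}0.png").astype(float).mean(2)
    x0,y0,x1,y1=box; g=im[y0:y1,x0:x1]
    def cost(p):
        m=render(n,p)[y0:y1,x0:x1]
        w=m>.5
        # dark base vs bench: correlation
        return -np.corrcoef(m.ravel(),(g<105).astype(float).ravel()+0)[0,1]
    best=min((minimize(cost,[.411+dx,-.265+dy,w],method="Nelder-Mead",options=dict(initial_simplex=np.array([.411+dx,-.265+dy,w])+np.array([[0,0,0],[.006,0,0],[0,.006,0],[0,0,.1]]))) for dx in(0,.01) for dy in(0,) for w in(-.1,.1)),key=lambda r:r.fun)
    print(n,best.x.round(4),best.fun)
    # bright pin pixels
    k=g.max()
E
```

```text
pin [ 0.6111 -0.283   0.06  ]
  c /= stddev[:, None]
  c /= stddev[None, :]
Traceback (most recent call last):
  File "h.py", line 16, in proj
    c=cam(n); Rm=R(c["attitude"]); o=np.array(c["origin"])
  File "h.py", line 4, in cam
    c=camera_info(n); return c
ValueError: time passes only in moves, steps and waits
```

Request:
play_rows:
  linear:
    - [-0.04, 0.04, 0.02]
    - [-0.04, 0.04, 0.01]
    - [-0.04, 0.04, 0.01]
    - [-0.04, 0.04, 0.01]
    - [-0.04, 0.04, 0]
    - [-0.04, 0.04, 0]
    - [-0.04, 0.04, 0]
    - [-0.04, 0.04, 0]
  turn: [10.7, 10.7, 10.7, 10.7, 10.7, 10.7, 10.7, 10.7]

```text
time: 17.08
tool_pos: [0.7925, -0.4108, 0.3757]
tool_rot: [0.131, 0.849, -0.177, 0.479]
contact_force: [0.9, 0.4, 0.5]
gripper_width: 0.701
grasp_force: 0.0
```

```bash
python3 st.py
```

```text
{'time': 17.075, 'joint_pos': [-0.5979, 0.0615, 1.575, 0.2352, 0.4797, 1.2367], 'tool_pos': [0.7925, -0.4108, 0.3757], 'tool_rot': [0.1311, 0.8494, -0.1774, 0.4793]}
z [ 0.768 -0.393 -0.506] tilt 59.6 head -27.1 y [-0.427 -0.903  0.053]
```

Request:
play_rows:
  linear:
    - [-0.02, 0.03, -0.01]
    - [-0.02, 0.03, -0.01]
    - [-0.02, 0.03, -0.01]
    - [-0.02, 0.03, -0.01]
    - [-0.02, 0.03, -0.01]
    - [-0.02, 0.03, -0.01]
    - [-0.02, 0.03, -0.01]
    - [-0.02, 0.03, -0.01]
  turn: [10.7, 10.7, 10.7, 10.7, 10.7, 10.7, 10.7, 10.7]

```text
time: 18.08
tool_pos: [0.6448, -0.1948, 0.2931]
tool_rot: [-0.19, 0.779, 0.402, 0.442]
contact_force: [0.5, -0.2, -0.4]
gripper_width: 0.701
grasp_force: 0.0
```

```bash
python3 st.py; python3 - <<'E'
from h import *
for n,p in(("top",(403,310)),("scene",(401,218))):print("tin",atz(n,p,.11))
im=cv2.imread("pics/scene0.png")
c={n:camera_info(n) for n in("scene","top")}
cv2.imwrite("pics/g2.png",cv2.resize(im[165:225,300:370],(700,600),interpolation=cv2.INTER_CUBIC))
print(proj("scene",[[.611,-.283,.06]]))
E
```

```text
{'time': 18.075, 'joint_pos': [-0.7999, 0.0844, 1.6745, 0.9945, 1.5623, -0.2881], 'tool_pos': [0.6448, -0.1948, 0.2931], 'tool_rot': [-0.1901, 0.7791, 0.4017, 0.4421]}
z [ 0.536  0.651 -0.537] tilt 57.5 head 50.5 y [ 0.794 -0.605  0.059]
tin [ 0.4129 -0.2744  0.11  ]
tin [ 0.4136 -0.2696  0.11  ]
[[335.59736332 180.42177637]]
```

View pics/g2.png

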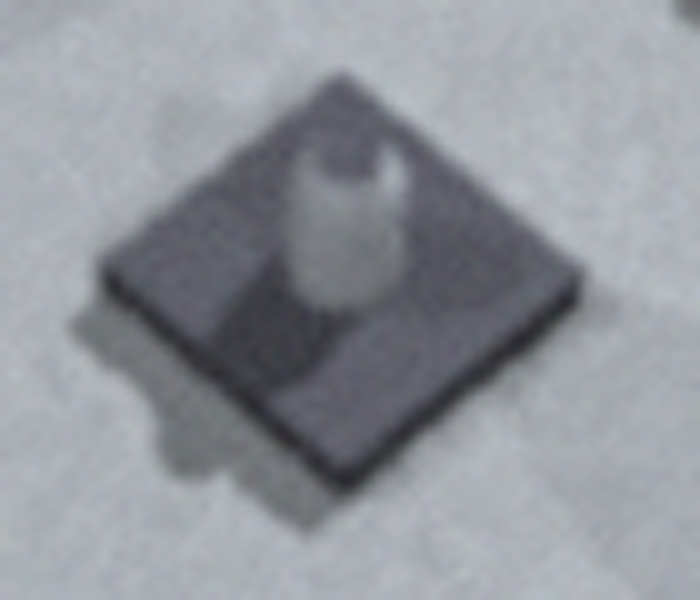

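Request:
play_rows:
  linear:
    - [-0.011, 0.03, -0.02]
    - [-0.011, 0.03, -0.03]
    - [-0.011, 0.03, -0.03]
    - [-0.011, 0.03, -0.03]
    - [0, 0.03, -0.03]
    - [0, 0.02, -0.03]
    - [0, 0.01, -0.03]
    - [0, 0, 0]
  turn: [7.7, 7.7, 7.7, 7.7, 0, 0, 0, 0]
  hand: 0.078

```text
time: 19.08
tool_pos: [0.6014, -0.0134, 0.0887]
tool_rot: [-0.303, 0.647, 0.592, 0.374]
contact_force: [0.1, -0.0, 0.6]
gripper_width: 0.908
grasp_force: 0.0
```

```bash
python3 st.py; python3 - <<'E'
from h import *
C=[(342,72),(105,265),(345,475),(580,275)]
P=np.array([atz("scene",(300+x/10-.45,165+y/10-.45),.015) for x,y in C]);print(P,P.mean(0))
print("pintop",atz("scene",(300+349/10-.45,165+148/10-.45),.06),atz("top",(370+217/7-.43,190+170/7-.43),.06))
print("pin base top view",atz("top",(370+187/7-.43,190+225/7-.43),.015))
E
```

```text
{'time': 19.075, 'joint_pos': [-0.5586, 0.3341, 1.7655, 0.8853, 1.5894, -0.7164], 'tool_pos': [0.6014, -0.0134, 0.0887], 'tool_rot': [-0.3026, 0.647, 0.5916, 0.3739]}
z [ 0.126  0.834 -0.537] tilt 57.5 head 81.4 y [ 0.992 -0.117  0.051]
[[ 0.6525 -0.3287  0.015 ]
 [ 0.6584 -0.2409  0.015 ]
 [ 0.5714 -0.2324  0.015 ]
 [ 0.565  -0.3189  0.015 ]] [ 0.611825 -0.280225  0.015   ]
pintop [ 0.6152 -0.2837  0.06  ] [ 0.612  -0.2821  0.06  ]
pin base top view [ 0.6046 -0.2796  0.015 ]
```

Request:
play_rows:
  linear:
    - [0.004, 0.03, -0.03]
    - [0.004, 0.03, -0.022]
    - [0.006, 0.04, 0]
    - [0.006, 0.04, 0]
    - [0.006, 0.04, 0]
    - [0.004, 0.025, 0]
    - [0, 0.005, 0]
    - [0, 0, 0]
  turn: [0, 0, 0, 0, 0, 0, 0, 0]

```text
time: 20.08
tool_pos: [0.6317, 0.1961, 0.0378]
tool_rot: [-0.302, 0.647, 0.591, 0.375]
contact_force: [0.0, -0.5, 0.5]
gripper_width: 0.916
grasp_force: 0.0
```

```bash
python3 st.py; python3 - <<'E'
from h import *
b=grab_frame("scene")
cv2.imwrite("pics/r.png",cv2.resize(b[260:400,110:290],(720,560))[:,:,::-1])
E
```

```text
{'time': 20.075, 'joint_pos': [-0.2178, 0.3702, 1.8299, 1.066, 1.2965, -0.6391], 'tool_pos': [0.6317, 0.1961, 0.0378], 'tool_rot': [-0.3022, 0.6471, 0.591, 0.3752]}
z [ 0.128  0.835 -0.536] tilt 57.6 head 81.3 y [ 0.992 -0.119  0.052]
```

View pics/r.png

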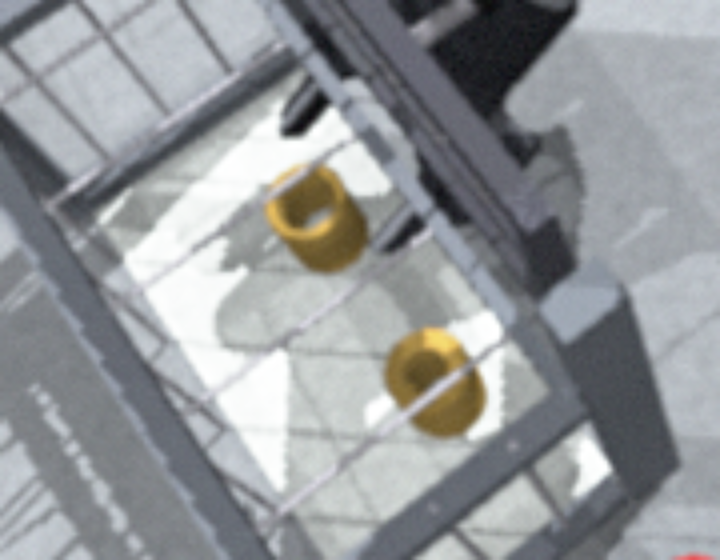

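```bash
python3 - <<'E'
from h import *
z=np.array([.128,.835,-.536]);t=np.array([.6317,.1961,.0378])
f=lambda P:((proj("scene",P)-[110,260])*4).round(0).tolist()
print("tcp",f([t,t-.013*z]),"sleeve top/bot",f([[.6295,.181,.06],[.6295,.181,0]]))
for s in(-1,1):print(f([t-.013*z+s*.043*np.array([.992,-.119,.052])]))
E
```

```text
tcp [[297.0, 232.0], [312.0, 215.0]] sleeve top/bot [[311.0, 200.0], [338.0, 238.0]]
[[359.0, 275.0]]
[[266.0, 157.0]]
```

Request:
play_rows:
  linear:
    - [0.001, 0.007, 0]
    - [0, 0, 0]
  turn: [0, 0]

```text
time: 20.38
tool_pos: [0.6307, 0.2038, 0.0357]
tool_rot: [-0.304, 0.648, 0.59, 0.374]
contact_force: [-0.0, -0.6, -0.2]
gripper_width: 0.914
grasp_force: 0.0
```

Request:
play_rows:
  linear:
    - [0, 0, 0]
    - [0, 0, 0]
    - [0, 0, 0]
    - [0, 0, 0]
    - [0, 0, 0]
    - [0, 0, 0]
  turn: [0, 0, 0, 0, 0, 0]
  hand: 0.03

```text
time: 21.12
tool_pos: [0.6311, 0.204, 0.0362]
tool_rot: [-0.304, 0.648, 0.59, 0.375]
contact_force: [1.1, -1.7, 4.4]
gripper_width: 0.482
grasp_force: 59.8
```

```bash
python3 st.py; python3 - <<'E'
from h import *
a=grab_frame("scene")
for n in["scene","top"]:
  for d in trace(n,"sleeve_wide"): print(n,round(float(d["p"]),2),np.round(d["location"],1),atz(n,d["location"],.04))
cv2.imwrite("pics/r2.png",cv2.resize(a[260:400,110:290],(720,560))[:,:,::-1])
E
```

```text
{'time': 21.125, 'joint_pos': [-0.2051, 0.372, 1.8316, 1.0728, 1.2878, -0.6339], 'tool_pos': [0.6311, 0.204, 0.0362], 'tool_rot': [-0.3037, 0.6476, 0.5901, 0.3745]}
z [ 0.127  0.835 -0.535] tilt 57.7 head 81.4 y [ 0.992 -0.119  0.049]
scene 0.61 [215.9 233.2] [0.7337 0.0094 0.04  ]
scene 0.57 [187.1 313.7] [0.6336 0.1859 0.04  ]
top 0.74 [256.3 168.1] [0.7159 0.0203 0.04  ]
```

View pics/r2.png

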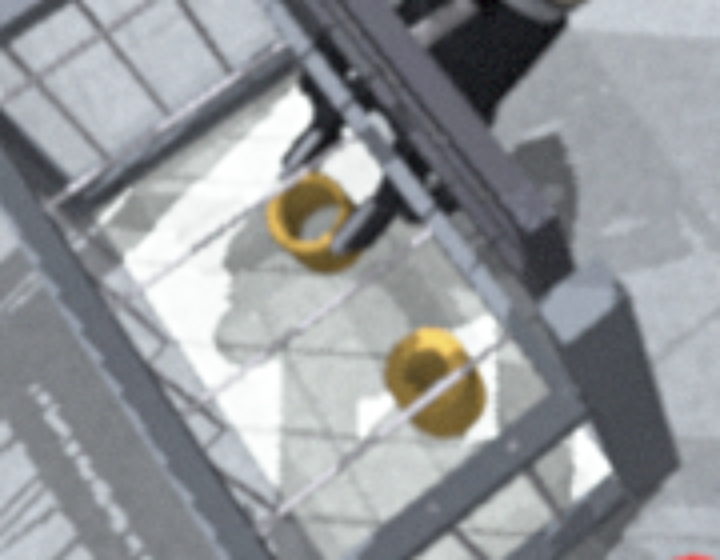

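Request:
play_rows:
  linear:
    - [0, 0, 0.01]
    - [0, 0, 0.02]
    - [-0.003, -0.02, 0]
    - [-0.006, -0.04, 0]
    - [-0.007, -0.045, 0]
    - [-0.007, -0.045, 0]
    - [-0.007, -0.045, 0]
    - [-0.007, -0.045, 0]
  turn: [0, 0, 0, 0, 0, 0, 0, 0]

```text
time: 22.28
tool_pos: [0.5927, -0.0383, 0.0655]
tool_rot: [-0.304, 0.648, 0.59, 0.374]
contact_force: [0.7, 0.1, -1.5]
gripper_width: 0.486
grasp_force: 60.4
```

Request:
play_rows:
  linear:
    - [0.003, -0.02, 0.02]
    - [0.004, -0.04, 0.025]
    - [0.004, -0.045, 0.01]
    - [0.004, -0.045, 0]
    - [0.004, -0.04, 0]
    - [0.004, -0.03, 0]
    - [0, 0, 0]
    - [0, 0, 0]
  turn: [0, 0, 0, 0, 0, 0, 0, 0]

```text
time: 23.28
tool_pos: [0.6159, -0.2558, 0.1203]
tool_rot: [-0.304, 0.648, 0.59, 0.374]
contact_force: [0.2, 0.2, -1.1]
gripper_width: 0.484
grasp_force: 60.4
```

```bash
python3 st.py; python3 - <<'E'
from h import *
t=state()["tool_pos"]
for n in["scene","top"]:
  im=grab_frame(n)
  c=np.array([t[0]-.0032,t[1]-.023,t[2]+.0238-.03]); p=proj(n,[c])[0]
  hsv=cv2.cvtColor(im,cv2.COLOR_RGB2HSV); m=cv2.inRange(hsv,(15,110,40),(35,255,255))
  x,y=p.astype(int);k=np.zeros_like(m);k[y-35:y+35,x-35:x+35]=1;m=m*k
  ys,xs=np.where(m>0);print(n,"pred mid",p.round(1),"seen bbox",xs.min(),xs.max(),ys.min(),ys.max(),len(xs),"mean",xs.mean().round(1),ys.mean().round(1))
  a=np.linspace(0,6.28,40)
  P=[[c[0]+.022*np.cos(q),c[1]+.022*np.sin(q),c[2]+h] for q in a for h in(-.03,.03)];Q=proj(n,P);print(" pred bbox",Q[:,0].min().round(1),Q[:,0].max().round(1),Q[:,1].min().round(1),Q[:,1].max().round(1))
  for r in range(y-30,y+30,3): print("".join("#" if m[r,q] else "." for q in range(x-30,x+30,1)))
E
```

```text
{'time': 23.275, 'joint_pos': [-0.8171, 0.5799, 1.3674, 0.7658, 1.8648, -0.7584], 'tool_pos': [0.6159, -0.2558, 0.1203], 'tool_rot': [-0.3043, 0.6479, 0.5897, 0.374]}
z [ 0.126  0.835 -0.535] tilt 57.7 head 81.4 y [ 0.992 -0.119  0.047]
scene pred mid [335.  167.4] seen bbox 325 342 152 181 395 mean 332.8 166.8
 pred bbox 325.4 345.0 152.0 182.5
............................................................
............................................................
............................................................
............................................................
............................................................
............................##..............................
.........................##########.........................
......................################......................
......................#################.....................
......................################......................
.....................###############........................
.....................################.......................
....................
[... 1096 characters left out ...]
##########...................
.................#####............#######...................
................######.............######...................
................########...........#####....................
.................##########.......####......................
....................########................................
............................................................
............................................................
............................................................
............................................................
............................................................
............................................................
```

Request:
play_rows:
  linear:
    - [0, -0.0035, 0]
    - [0, 0, -0.015]
    - [0, 0, -0.012]
    - [0, 0, -0.006]
    - [0, 0, -0.005]
    - [0, 0, 0]
  turn: [0, 0, 0, 0, 0, 0]

```text
time: 24.12
tool_pos: [0.6148, -0.259, 0.0847]
tool_rot: [-0.307, 0.646, 0.59, 0.374]
contact_force: [-8.5, 0.8, 9.2]
gripper_width: 0.48
grasp_force: 60.3
```

Request:
play_rows:
  linear:
    - [-0.002, 0, 0]
    - [0, 0, 0]
  turn: [0, 0]

```text
time: 24.38
tool_pos: [0.6139, -0.2595, 0.0841]
tool_rot: [-0.305, 0.647, 0.59, 0.374]
contact_force: [-4.8, -1.1, 5.9]
gripper_width: 0.478
grasp_force: 60.6
```

Request:
play_rows:
  linear:
    - [-0.002, -0.0005, 0]
    - [0, 0, -0.003]
    - [0, 0, 0]
  turn: [0, 0, 0]

```text
time: 24.75
tool_pos: [0.6124, -0.2599, 0.0785]
tool_rot: [-0.304, 0.648, 0.59, 0.374]
contact_force: [-0.7, -2.1, -1.2]
gripper_width: 0.485
grasp_force: 60.9
```

Request:
play_rows:
  linear:
    - [0, -0.0005, -0.005]
    - [0, 0, -0.005]
    - [0, 0, -0.005]
    - [0, 0, 0]
  turn: [0, 0, 0, 0]

```text
time: 25.25
tool_pos: [0.6125, -0.2604, 0.0636]
tool_rot: [-0.304, 0.648, 0.59, 0.374]
contact_force: [-0.5, -1.5, -2.6]
gripper_width: 0.481
grasp_force: 60.7
```

Request:
play_rows:
  linear:
    - [0, -0.0005, -0.005]
    - [0, 0, -0.004]
    - [0, 0, -0.002]
    - [0, 0, 0]
  turn: [0, 0, 0, 0]

```text
time: 25.75
tool_pos: [0.6127, -0.261, 0.0537]
tool_rot: [-0.304, 0.648, 0.59, 0.374]
contact_force: [-2.1, -0.7, 0.1]
gripper_width: 0.484
grasp_force: 60.7
```

Request:
play_rows:
  linear:
    - [0, 0, -0.0015]
    - [0, 0, -0.0015]
    - [0, 0, 0]
  turn: [0, 0, 0]

```text
time: 26.12
tool_pos: [0.6128, -0.2612, 0.0514]
tool_rot: [-0.304, 0.648, 0.59, 0.374]
contact_force: [-3.1, -1.7, 4.4]
gripper_width: 0.482
grasp_force: 60.9
```

Request:
play_rows:
  linear:
    - [0, 0, -0.001]
    - [0, 0, 0]
  turn: [0, 0]

```text
time: 26.38
tool_pos: [0.6129, -0.2612, 0.0512]
tool_rot: [-0.304, 0.647, 0.59, 0.375]
contact_force: [-2.6, -1.3, 6.7]
gripper_width: 0.483
grasp_force: 60.9
```

Request:
play_rows:
  linear:
    - [0, 0, 0.001]
    - [0, 0, 0]
    - [0, 0, 0]
    - [0, 0, 0]
  turn: [0, 0, 0, 0]
  hand: 0.075

```text
time: 26.88
tool_pos: [0.6126, -0.2607, 0.0503]
tool_rot: [-0.304, 0.648, 0.59, 0.374]
contact_force: [-0.6, -0.7, 0.2]
gripper_width: 0.884
grasp_force: 0.0
```

Request:
play_rows:
  linear:
    - [-0.0015, -0.01, 0]
    - [-0.003, -0.02, 0.002]
    - [-0.004, -0.03, 0.005]
    - [-0.006, -0.04, 0.01]
    - [-0.006, -0.04, 0.02]
    - [0, 0, 0.03]
    - [0, 0, 0.03]
    - [0, 0, 0]
  turn: [0, 0, 0, 0, 0, 0, 0, 0]

```text
time: 27.88
tool_pos: [0.5934, -0.4017, 0.1524]
tool_rot: [-0.301, 0.647, 0.592, 0.374]
contact_force: [-0.1, 0.2, -0.2]
gripper_width: 0.875
grasp_force: 0.0
```

```bash
python3 st.py; python3 - <<'E'
from h import *
for n in["scene","top"]:
  im=grab_frame(n); hsv=cv2.cvtColor(im,cv2.COLOR_RGB2HSV); m=cv2.inRange(hsv,(15,110,40),(35,255,255))
  c=np.array([.612,-.2815,.045]);x,y=proj(n,[c])[0].astype(int)
  k=np.zeros_like(m);k[y-35:y+35,x-35:x+35]=1;ys,xs=np.where(m*k>0)
  a=np.linspace(0,6.28,40);print(n,"seen",xs.min(),xs.max(),ys.min(),ys.max())
  for b in(.015,.02):
    Q=proj(n,[[c[0]+.022*np.cos(q),c[1]+.022*np.sin(q),b+h] for q in a for h in(0,.06)]);print(" pred",b,Q.min(0).round(1),Q.max(0).round(1))
E
```

```text
{'time': 27.875, 'joint_pos': [-0.9527, 0.7309, 1.0844, 0.7191, 2.0437, -0.7723], 'tool_pos': [0.5934, -0.4017, 0.1524], 'tool_rot': [-0.3007, 0.6474, 0.5922, 0.3738]}
z [ 0.128  0.832 -0.54 ] tilt 57.3 head 81.3 y [ 0.992 -0.118  0.053]
scene seen 326 342 171 196
 pred 0.015 [325.6 169.8] [344.2 198.2]
 pred 0.02 [325.6 168.5] [344.3 197.1]
top seen 388 412 202 227
 pred 0.015 [386.9 201.8] [412.2 228.4]
 pred 0.02 [387.2 201.2] [412.6 227.9]
```

```bash
python3 -c "
from plant import *
print(job_done())"
```

```text
the job is handed in; nothing more can be done
None
```

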